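# Back off a dough roller by one ratchet notch

### The job

The dough roller on the table is set one notch too tight. With a fingertip, gently push the pawl's red knob over to the left so that the pawl lifts out of the ratchet and stays thrown back, push the top of the spoked wheel back to the left by one notch and no more, then tip the pawl's knob back to the right so that the pawl drops fully into the next notch. Push only: do not grip or force the pawl or the wheel, lift nothing, and leave the cup, the cupcake and the timer standing as they are.

Things in the scene. Friction and masses are not known exactly. Their poses are not given: they have to be found in the camera images.
- dough_roller: Bench dough roller, fixed to the table: white end plates, grey base, two steel rollers. Own -x looks to the robot, +y is left seen from the robot, z up; origin on the table under the wheel's axis (along x, 95 mm up), in the ratchet's plane. Base and plates lie behind the ratchet (own x +20 to +210 mm, y -80 to +170 mm), at most 130 mm high; only wheel, pawl and pins stand in front.
- setting_wheel (a joint): Turn of the spoked wheel (rad), positive = backward: its top goes left. A notch is 1.047. With the pawl in, a tooth stops it at 0.01; it starts in the play, -0.22 to -0.08. In the next notch back the pawl drops fully in between about 0.7 and 1.03; farther back it rides on a tooth and the wheel must go a little forward again. Friction (0.06 N m, about 1 N at a spoke) holds the wheel.
- wheel_hub (a point): Centre of the wheel's six-spoke star, 95 mm above the table, 40 mm in front of the ratchet's plane (roller's own x = -40 mm). The steel spokes are 10 mm rods, 60 degrees apart, ending in black 20 mm balls centred 80 mm from the hub. The toothed disc behind it (110 mm across, 12 mm thick) lies in the ratchet's plane.
- spoke_knob (a point): Centre of the black ball on the spoke that is at the upper right at the start: at joint value 0 it points 60 degrees above the right, at 1.047 it stands 60 degrees above the left. Push this one left with a fingertip from above, tip just below the ball's centre; the ball rises about 20 mm on the way, so follow its height.
- pawl (a joint): Swing of the pawl (rad): 0 = fully down in a notch, growing as its nose lifts out and its knob goes left, 0.98 = thrown back against its stop pin. By its own weight it falls shut from below about 0.35, and falls back against the pin and stays there from beyond about 0.45; it takes under 1 N at the knob. Resting on a tooth instead of in a notch it reads up to 0.13.
- pawl_pivot (a point): Axis of the pawl, along the roller's x, in the ratchet's plane, 98 mm left of the wheel's axis and 95 mm above the table. A 10 mm stop pin sits 36 mm left of it and 33 mm above it.
- pawl_knob (a point): Centre of the pawl's red ball knob, 22 mm diameter, on a 9 mm rod, 95 mm from the pivot. Pawl down: 25 mm right of the pivot and 92 mm above it; thrown back: 62 mm left and 72 mm above. It can be pushed sideways with a fingertip from above, tip just below the ball's centre; it rises and falls on its arc, so follow its height or it meets the wider part of the fingers.
- deli_cup: Bystander: clear cup with orange contents, 109 mm wide, 72 mm high, loose, right of the roller. Origin under its centre.
- cupcake: Bystander: frosted vanilla cupcake, 74 mm wide and high, loose, right of the roller. Origin under its centre.
- timer: Bystander: white kitchen timer with red top, 62 mm wide, 44 mm high, loose, left of the roller. Origin under its centre.

How it is judged:
On the way, in this order (a step that is already met when the one before it is completed fails the run):
1. the pawl is thrown back and stays up while the wheel has not yet been let back (value of joint pawl above 0.9 rad and value of joint setting_wheel below 0.3 rad), for 0.2 s.
2. the wheel has been pushed back about one notch with the pawl up (value of joint each of pawl, setting_wheel above 0.6 rad), for 0.2 s.
3. the pawl is down in the next notch (value of joint pawl below 0.06 rad and value of joint setting_wheel between 0.6 and 1.12 rad), for 0.2 s.
At the end, for the whole second after the job is handed in: The pawl lies fully down (joint under 0.06 rad) in the next notch back (wheel at rest, under 0.1 rad/s, between 0.6 and 1.12 rad) (all of step 3 and velocity of joint setting_wheel between -0.1 and 0.1 rad/s); the robot touches nothing.
It fails at once if the wheel was let back a notch and a half or more (value of joint setting_wheel above 1.57 rad).
It fails at once if the pawl or the wheel was gripped or forced (fingers on it with over 20 N) (contact force between the fingers and pawl above 20 N or contact force between the fingers and setting_wheel above 20 N).
It fails at once if a bystander was moved or lifted by more than 15 mm (distance of any of deli_cup, cupcake, timer from where it was at the start of the episode above 0.015 m).
It fails at once if a bystander was tipped (angle between any of deli_cup, cupcake, timer's own z axis and vertical above 0.3 rad).
It also fails if it takes over 64 s, if anything falls off the work surface, if the arm or the gripper's body presses on something with over 40 N, if the wrist force passes 120 N, or if a joint passes its speed limit or range.

### The arm

A 7-joint arm with a two-finger parallel gripper is mounted at the origin on a cart in front of the work surface, level with it; the furniture and walls round the work are solid. World frame = base frame: x ahead of the robot, y to its left, z up, the work surface at z = 0. Lengths are in m, angles in rad, forces in N, time in s.
With the tool pointing down it reaches from about 0.425 to 0.925 m from the base axis. Payload 6.8 kg.
Tool frame: the origin (TCP) lies where the fingers leave the gripper's body, on its centre line; the fingertips stand 80 mm ahead of it and the grasp point (between the pads) lies 61 mm ahead of it; z points along the fingers, y is the direction in which the jaws open and shut (so a half turn about z gives the same grasp; the last joint's range is limited). The gripper opens to 88 mm and grips with 3 to 60 N. Pads are 20 mm wide; open, the fingers measure 115 mm over their backs; the gripper's body (75 mm by 178 mm) begins 61 mm behind the grasp point.
Start: joints at [-1.429, 0.477, 0.022, 1.555, -0.011, 1.109, -0.083], TCP at [0.167, 0.654, 0.303] pointing down, gripper open.
Joint ranges: [-2.96, 2.96], [-0.34, 2.1], [-1.41, 1.46], [0.24, 2.44], [-1.37, 4.51], [0.17, 1.92], [-2.96, 2.96]. Speed limits (rad/s): [2.39, 2.39, 3.14, 3.14, 3.14, 3.14, 3.14].

### API

Orientations are given as a unit quaternion [w, x, y, z].
In Python, from workcell import get_obs, get_image, calibration, job_done gives the robot as it stands.
- The arm moves only by the shell command python3 -m creep 'ROWS' [FORCE]. ROWS is JSON, a list of rows, each a list of 5 numbers: the shift along the tool's x, y, z in cm, then the turn about the tool's z in degrees, then the finger opening in cm, from 0 to 8.78. In form: [[dx, dy, dz, roll, grip], ...]. A call has 1 to 12 rows; each row is the pose to reach, as a shift and turn from the pose commanded when the call began, along the tool's axes at that moment; what a row does not reach only later rows make up. A row lasts 1/12 s, in which the tool goes at most 41.7 mm and 7.16 degrees, less where a joint would pass 70% of its speed; a pose out of reach is approached as far as the arm can. A call with a gripper value outside its range is refused whole. The fingers move at their own pace and stop on an object; FORCE is the grip in N (left out, the last holds). Time passes only in rows, so rows that repeat a pose let the fingers close. It gives the time, the measured TCP pose, the force and the opening at its end, in the units of the state.
- get_obs(): the state, without advancing time (a new reading comes with each control period).
- get_image(name): name is "scene" or "top" or "wrist"; returns the picture (480x640x3 uint8, red, green, blue); there is no depth.
- calibration(name): a dict with "mtx" (3x3 intrinsics, pixels), "eye" and "attitude" of the camera in the world. Camera axes: x right, y up, looking along -z (the intrinsics and any distortion apply to the point x, -y, -z); pixel columns grow to the right and rows downward; lengths in m; the calibration is good to about 2 mm. A picture is of the moment at which its call begins: read the wrist's pose just before it. calibration takes no time and is no camera call; for the wrist camera it gives the pose at the moment of the call.
- job_done(): hands the job in, once; it reports no verdict.
The state is a dict: "clock": time; "q": joint angles; "qd": joint speeds; "effort": joint torques, N m; "tcp_pos": TCP position; "orientation": TCP orientation; "force": force on the tool from outside, world axes, zero at the start; "ft_torque": the same for the moment, N m; "opening": finger opening in m.
Only numpy, scipy, OpenCV 4.12 (cv2) and the standard library are available. Lean on these libraries where they do the work, as an engineer would, in place of code of your own. Each camera call takes 0.05 s, during which the arm holds its last target. There are 200 camera calls.

## Working session

There is one attempt and no reset: what is moved stays moved. The work goes in short steps, Python scripts to look and compute and a shell command to move; the robot and the scene stay as the last step left them, time stands still between calls to the robot, and variables do not carry over. Pictures are saved under pics/ and viewed, about 8 in all and at most 12, crops included, and the job is handed in when it is done.

```bash
mkdir -p pics
python3 - <<'E'
from workcell import *
import cv2
o=get_obs();print(o)
for n in("scene","top"):
    print(n,calibration(n)); cv2.imwrite(f"pics/{n}1.png",get_image(n)[:,:,::-1])
E
```

```text
{'clock': 0.0, 'q': array([-1.4291037 ,  0.47776337,  0.022359  ,  1.5563975 , -0.01151656,
        1.10931699, -0.08307633]), 'qd': array([ 0.001483  ,  0.00036416, -0.00226741, -0.00068657,  0.0002674 ,
        0.00043034, -0.00133192]), 'effort': array([ 9.23309090e-04, -5.82843947e+01,  1.53525777e+00, -2.72609353e+01,
       -5.42962924e-02,  1.70337630e-02,  1.44275295e-04]), 'tcp_pos': array([0.16676321, 0.65361927, 0.30172939]), 'orientation': array([-4.81724778e-05,  1.24561227e-01,  9.92211534e-01, -8.77130177e-04]), 'force': array([0.8010591 , 0.33562172, 0.28140212]), 'ft_torque': array([-0.00093653, -0.0420686 ,  0.0377706 ]), 'opening': 0.08707088592061925}
scene {'mtx': array([[476.23724386,   0.        , 318.29174182],
       [  0.        , 476.23724386, 240.76041758],
       [  0.        ,   0.        ,   1.        ]]), 'eye': array([ 0.1276186 , -0.71784913,  0.70184764]), 'attitude': array([ 0.84105025,  0.47653192, -0.12383615, -0.2240902 ])}
top {'mtx': array([[494.02543477,   0.        , 314.93304586],
       [  0.        , 494.02543477, 242.47789071],
       [  0.        ,   0.        ,   1.        ]]), 'eye': array([0.41689757, 0.0890599 , 1.07299311]), 'attitude': array([ 0.71242427,  0.06935656, -0.06141222, -0.69560755])}
```

View pics/scene1.png

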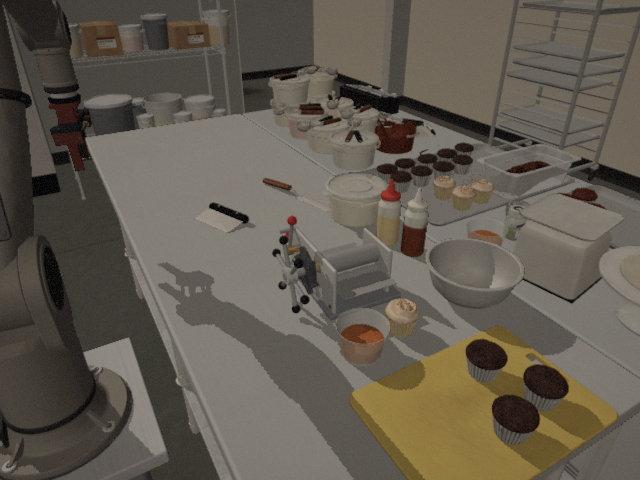

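View pics/top1.png

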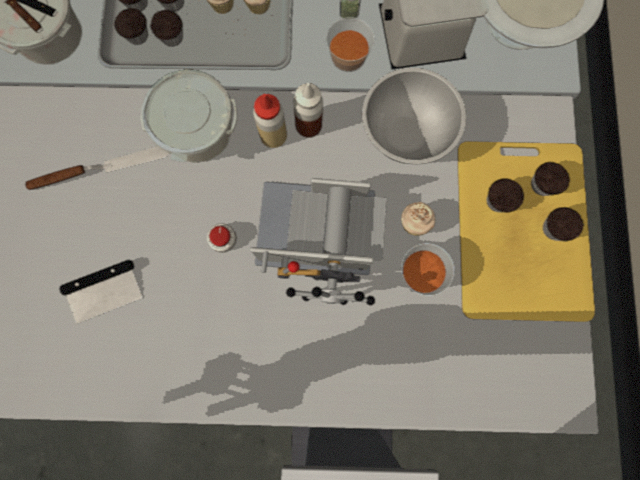

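The scene view shows the red knob at about (292,220) with the spoked wheel around (292,273). In the top view the red knob is at about (293,267) and the hub at about (333,293). I'll enlarge both.

Run:
```python
import cv2,numpy as np
t=cv2.imread("pics/top1.png")[235:315,240:400]
s=cv2.imread("pics/scene1.png")[205:325,255:335]
t=cv2.resize(t,None,fx=5,fy=5,interpolation=cv2.INTER_CUBIC)
cv2.imwrite("pics/tc.png",t)
cv2.imwrite("pics/sc.png",cv2.resize(s,None,fx=5,fy=5,interpolation=cv2.INTER_CUBIC))
```

```text
(no output)
```

View pics/tc.png

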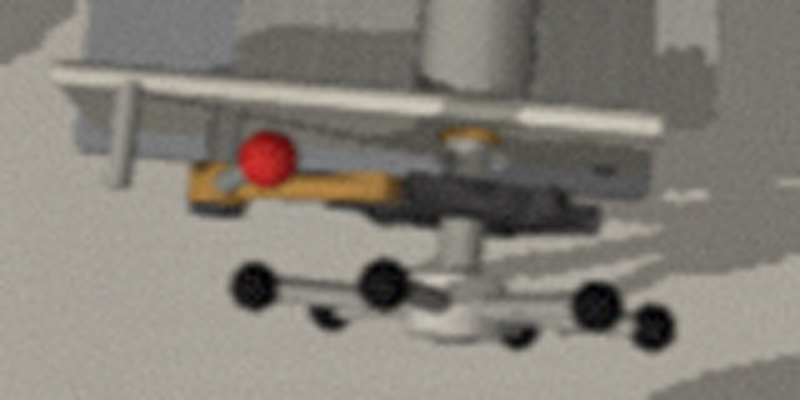

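View pics/sc.png

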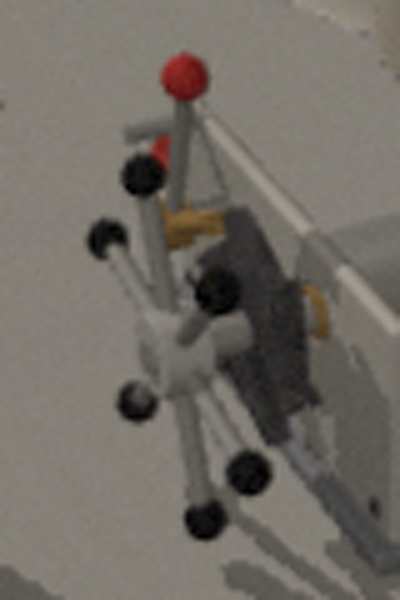

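```bash
cat > h.py <<'E'
import numpy as np, cv2
from workcell import *
from scipy.spatial.transform import Rotation as R
from scipy.optimize import least_squares
def rot(q): return R.from_quat([q[1],q[2],q[3],q[0]])
def proj(c,P):
    p=rot(c["attitude"]).inv().apply(np.atleast_2d(P)-c["eye"])
    p=p*[1,-1,-1]; u=p@c["mtx"].T; return u[:,:2]/u[:,2:]
def roller(x,P): # x0,y0,yaw
    return R.from_euler('z',x[2]).apply(np.atleast_2d(P))+[x[0],x[1],0]
def ball(a,w): t=np.radians(a)+w; return [-.040,-.08*np.cos(t),.095+.08*np.sin(t)]
def pawlknob(p): # pawl angle
    t=np.arctan2(.092,-.025)-0  # in (left,up)
    a=np.arctan2(.092,-.025)-p
    return [0,.098+.0953*np.cos(a),.095+.0953*np.sin(a)]
E
cat > fit.py <<'E'
from h import *
T=[(268,158),(254,286),(385,284),(597,305),(653,327)]
S=[(185,77),(143,174),(107,239),(217,290),(249,472),(205,520),(137,401)]
T=(np.array(T)+.5)/5-.5+[240,235]; S=(np.array(S)+.5)/5-.5+[255,205]
ta=[180,120,60,0]; sa=[120,180,60,0,300,240]
ct,cs=calibration("top"),calibration("scene")
def f(x):
    k=[pawlknob(0)]
    a=proj(ct,roller(x,k+[ball(i,x[3]) for i in ta]))-T
    b=proj(cs,roller(x,k+[ball(i,x[3]) for i in sa]))-S
    return np.r_[a,b].ravel()
r=least_squares(f,[.35,.05,0,-.15])
x=r.x; print(x); print(r.fun.reshape(-1,2).round(1))
print("knob",roller(x,pawlknob(0)),roller(x,pawlknob(.98)))
for w in(x[3],.4,.85):print("ball",roller(x,ball(60,w)))
np.save("x.npy",x)
o=get_obs();print(rot(o["orientation"]).as_matrix().round(4))
E
python3 fit.py
```

```text
[ 0.53545616  0.06511872 -0.06206785 -0.16220211]
[[ 0.8 -1. ]
 [ 0.7 -1. ]
 [ 0.2 -1.2]
 [ 0.3 -1.1]
 [ 0.3 -1.2]
 [-1.   0.1]
 [-1.1  0.4]
 [-1.   0.2]
 [-1.   0.1]
 [-0.9  0.1]
 [-0.9 -0.1]
 [-0.9  0.3]]
knob [[0.53998479 0.13798764 0.18696502]] [[0.54540895 0.22526619 0.16698113]]
ball [[0.49239063 0.01703396 0.15691297]]
ball [[0.49492142 0.05775609 0.17438971]]
ball [[0.49712426 0.09320136 0.17077619]]
[[-9.690e-01  2.472e-01 -3.000e-04]
 [ 2.472e-01  9.690e-01 -1.600e-03]
 [-1.000e-04 -1.600e-03 -1.000e+00]]
```

```bash
cat > to.py <<'E'
import sys; from h import *
x=np.load("x.npy"); o=get_obs(); M=rot(o["orientation"])
tip=o["tcp_pos"]+M.apply([0,0,.08])
own=R.from_euler('z',-x[2]).apply(tip-[x[0],x[1],0])
y=M.as_matrix()[:,1]
print("t",round(o["clock"],2),"tip own mm",(own*1e3).round(1),"yaw err deg",round(np.degrees(np.arctan2(y[1],y[0])-x[2])-90,2),"F",o["force"].round(1))
for a in sys.argv[1:]:
    t=roller(x,[[float(v)/1e3 for v in a.split(',')]])[0]
    print(a,"-> cm",(M.inv().apply(t-tip)*100).round(2))
E
python3 to.py 0,30,240 0,30,182
```

```text
t 0.1 tip own mm [-404.5  564.4  221.8] yaw err deg -10.75 F [-0.5 -0.3 -0.1]
0,30,240 -> cm [-49.71 -44.96  -1.74]
0,30,182 -> cm [-49.71 -44.95   4.06]
```

```bash
python3 -m creep '[[-3,-2.7,-2,-3,0],[-6,-5.4,-2.5,-6,0],[-9,-8.1,-2.5,-9,0],[-12,-10.8,-2.5,-10.75,0],[-15,-13.5,-2.5,-10.75,0],[-18,-16.2,-2.5,-10.75,0],[-21,-19,-2.5,-10.75,0],[-24,-21.7,-2.5,-10.75,0],[-27,-24.4,-2.5,-10.75,0],[-30,-27.1,-2.5,-10.75,0],[-33,-29.8,-2.5,-10.75,0],[-35,-31.7,-2.5,-10.75,0]]' 10; python3 to.py 0,30,240
```

```text
clock: 1.1
tcp_pos: [0.4293, 0.2565, 0.3276]
orientation: [0.0, 0.033, 0.999, -0.0]
force: [0.8, -0.0, -0.1]
opening: 0.0115
t 1.1 tip own mm [-117.8  184.3  247.6] yaw err deg -0.21 F [ 0.8 -0.  -0.1]
0,30,240 -> cm [-11.84 -15.39   0.78]
```

```bash
python3 -m creep '[[-2,-2.6,0,0,0],[-4,-5.2,0,0,0],[-6,-7.8,0,0,0],[-8,-10.4,0,0,0],[-10,-13,0,0,0],[-11,-14.5,0,0,0],[-11.6,-15.2,0,0,0],[-11.6,-15.2,0,0,0],[-11.6,-15.2,0,0,0]]'; python3 to.py 0,30,182
python3 - <<'E'
from h import *
for n in("scene","top"): cv2.imwrite(f"pics/{n}2.png",get_image(n)[:,:,::-1])
a=cv2.resize(cv2.imread("pics/scene2.png")[130:310,220:400],(540,540));b=cv2.resize(cv2.imread("pics/top2.png")[215:335,270:350],None,fx=3,fy=3)
b=cv2.copyMakeBorder(b,0,180,0,0,cv2.BORDER_CONSTANT)
cv2.imwrite("pics/c2.png",np.hstack([a,b]))
E
```

```text
clock: 1.85
tcp_pos: [0.5335, 0.1023, 0.3273]
orientation: [-0.0, 0.031, 1.0, 0.0]
force: [-0.5, 1.1, 0.4]
opening: 0.0004
t 1.85 tip own mm [ -4.3  37.  247.3] yaw err deg 0.01 F [-0.5  1.1  0.4]
0,30,182 -> cm [-0.44 -0.7   6.53]
```

View pics/c2.png

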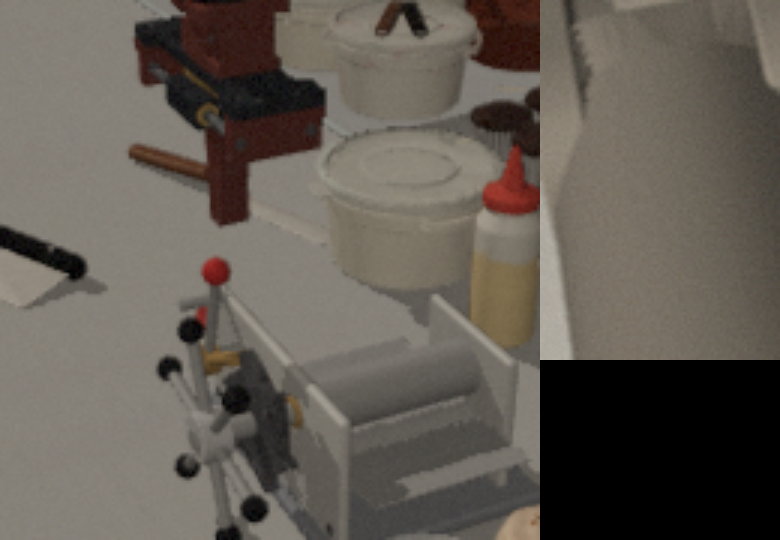

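```bash
python3 -m creep '[[-0.4,-0.9,1.5,0,0],[-0.4,-0.9,3.5,0,0],[-0.4,-0.9,5.5,0,0],[-0.4,-0.9,6.6,0,0],[-0.4,-0.9,6.6,0,0],[-0.4,-0.5,6.6,0,0],[-0.4,0,6.6,0,0],[-0.4,0.3,6.6,0,0],[-0.4,0.3,6.6,0,0]]'; python3 to.py 0,48,181
python3 - <<'E'
from h import *
cv2.imwrite("pics/s3.png",cv2.resize(get_image("scene")[170:290,240:360,::-1],(600,600)))
E
```

```text
clock: 2.7
tcp_pos: [0.5386, 0.1058, 0.2627]
orientation: [0.001, 0.03, 1.0, 0.001]
force: [0.4, 0.6, 0.3]
opening: 0.0005
t 2.7 tip own mm [  0.8  40.9 182.7] yaw err deg 0.1 F [0.4 0.6 0.3]
0,48,181 -> cm [0.08 0.71 0.17]
```

View pics/s3.png

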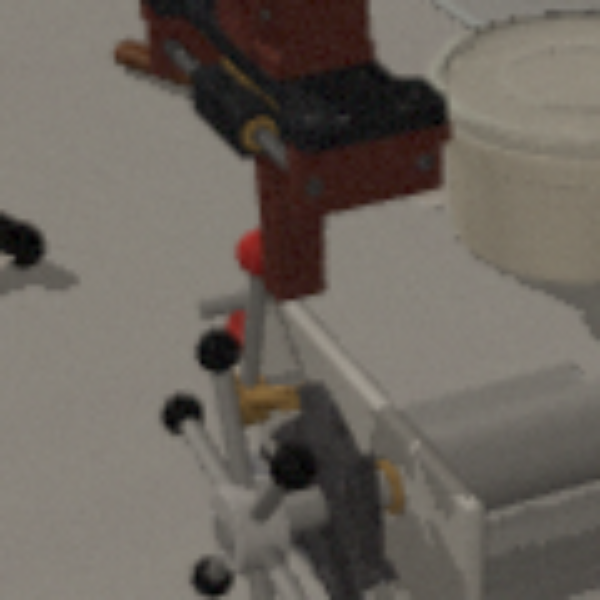

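```bash
python3 -m creep '[[0,0.4,0.1,0,0],[0,0.8,0.1,0,0],[0,1.2,0.1,0,0],[0,1.6,0,0,0],[0,2.0,0,0,0],[0,2.4,-0.1,0,0],[0,2.8,-0.2,0,0],[0,3.2,-0.2,0,0],[0,3.6,-0.2,0,0],[0,4.0,-0.2,0,0],[0,4.4,-0.2,0,0],[0,4.8,-0.2,0,0]]'; python3 to.py; python3 -m creep '[[0,0.4,0,0,0],[0,0.8,0,0,0],[0,1.2,0.1,0,0],[0,1.6,0.2,0,0],[0,2.0,0.3,0,0],[0,2.0,0.3,0,0],[0,2.0,0.3,0,0],[0,2.0,0.3,0,0],[0,2.0,0.3,0,0],[0,2.0,0.3,0,0]]';python3 to.py
python3 - <<'E'
from h import *
cv2.imwrite("pics/s4.png",cv2.resize(get_image("scene")[170:290,240:360,::-1],(600,600)))
E
```

```text
clock: 3.75
tcp_pos: [0.5411, 0.1525, 0.2636]
orientation: [-0.0, 0.031, 1.0, 0.0]
force: [-0.5, -0.3, -0.6]
opening: 0.0006
t 3.75 tip own mm [  0.2  87.6 183.6] yaw err deg -0.0 F [-0.5 -0.3 -0.6]
clock: 4.58
tcp_pos: [0.5424, 0.1718, 0.2607]
orientation: [0.0, 0.031, 1.0, 0.0]
force: [-0.1, -0.3, 0.3]
opening: 0.0003
t 4.58 tip own mm [  0.3 106.9 180.7] yaw err deg -0.04 F [-0.1 -0.3  0.3]
```

View pics/s4.png

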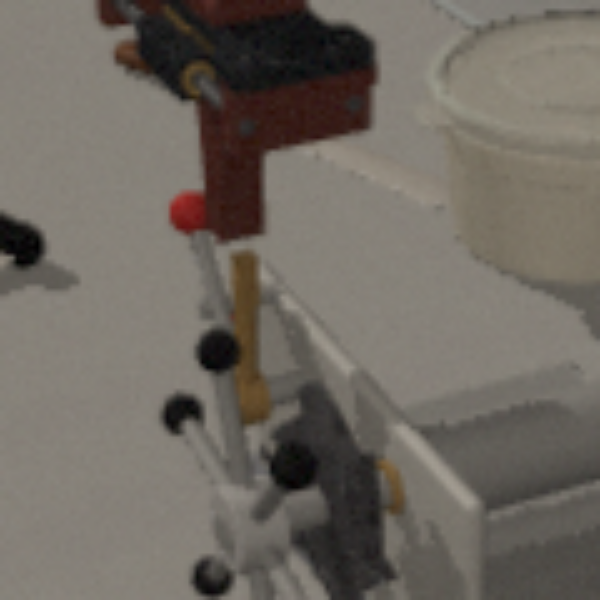

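The knob is at crop (187,211) and the pawl nose has swung up. I'll check the angle from the pixel.

```bash
python3 - <<'E'
from h import *
x=np.load("x.npy");c=calibration("scene")
for p in(.5,.6,.7,.8,.9,.98):print(p,((proj(c,roller(x,pawlknob(p)))+[1,-.2]-[240,170]+.5)*5-.5).round(0))
E
python3 to.py 0,35,235 -40,-50,235 -40,-50,153
```

```text
0.5 [[220. 207.]]
0.6 [[213. 204.]]
0.7 [[206. 203.]]
0.8 [[200. 204.]]
0.9 [[194. 207.]]
0.98 [[190. 211.]]
t 4.63 tip own mm [  0.3 106.9 180.7] yaw err deg -0.03 F [ 0.8  0.4 -0. ]
0,35,235 -> cm [ 0.03 -7.19 -5.43]
-40,-50,235 -> cm [  4.02 -15.7   -5.43]
-40,-50,153 -> cm [  4.02 -15.7    2.77]
```

```bash
python3 -m creep '[[0,-0.5,-1.5,0,0],[0,-1.5,-4,0,0],[0,-3,-5.4,0,0],[1,-6,-5.4,0,0],[2,-9.5,-5.4,0,0],[3,-13,-5.4,0,0],[4,-16.5,-5.4,0,0],[4,-19,-5.4,0,0],[4,-19.9,-5.4,0,0],[4,-19.9,-5.4,0,0],[4,-19.9,-5.4,0,0]]'; python3 to.py -40,-92,151; python3 -m creep '[[0,0,2,0,0],[0,0,4,0,0],[0,0,6,0,0],[0,0,8,0,0],[0,0,8.4,0,0],[0,0,8.4,0,0],[0,0,8.4,0,0]]';python3 to.py -40,-76,151
python3 - <<'E'
from h import *
cv2.imwrite("pics/s5.png",cv2.resize(get_image("scene")[190:310,240:360,::-1],(600,600)))
E
```

```text
clock: 5.55
tcp_pos: [0.4904, -0.0233, 0.3148]
orientation: [0.0, 0.031, 1.0, 0.0]
force: [0.1, -0.1, -0.4]
opening: 0.0003
t 5.55 tip own mm [-39.4 -91.  234.8] yaw err deg -0.02 F [ 0.1 -0.1 -0.4]
-40,-92,151 -> cm [ 0.06 -0.1   8.38]
clock: 6.13
tcp_pos: [0.4907, -0.0229, 0.2311]
orientation: [0.0, 0.03, 1.0, 0.0]
force: [0.3, 0.1, -0.4]
opening: 0.0003
t 6.13 tip own mm [-39.2 -90.6 151.1] yaw err deg 0.09 F [ 0.3  0.1 -0.4]
-40,-76,151 -> cm [0.08 1.46 0.01]
```

View pics/s5.png

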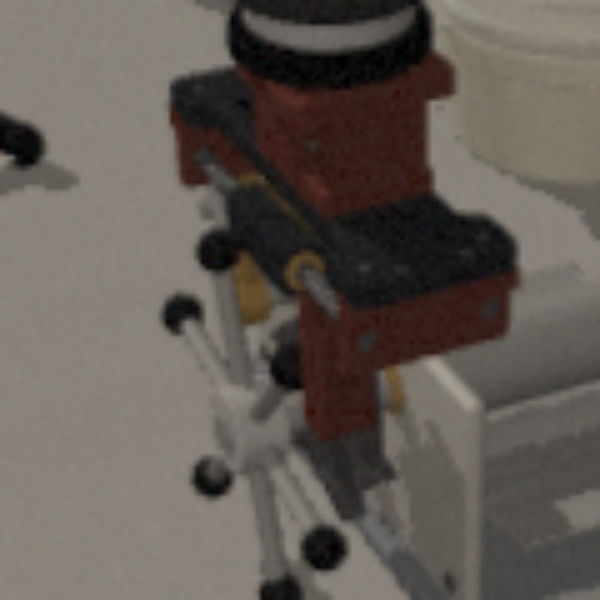

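```bash
python3 -m creep '[[0,0.8,0,0,0],[0,1.4,0,0,0],[0,1.8,-0.2,0,0],[0,2.2,-0.5,0,0],[0,2.6,-0.7,0,0],[0,3.0,-0.9,0,0],[0,3.4,-1.1,0,0],[0,3.8,-1.25,0,0],[0,4.2,-1.4,0,0],[0,4.6,-1.5,0,0],[0,5.0,-1.55,0,0],[0,5.4,-1.6,0,0]]'; python3 to.py -40,-1,165;  python3 -m creep '[[0,0.4,-0.1,0,0],[0,0.8,-0.15,0,0],[0,1.2,-0.15,0,0],[0,1.6,-0.15,0,0],[0,2.0,-0.15,0,0],[0,2.4,-0.1,0,0],[0,2.8,0,0,0],[0,3.1,0.1,0,0],[0,3.3,0.1,0,0],[0,3.3,0.1,0,0],[0,3.3,0.1,0,0]]';python3 to.py -40,5,164
python3 - <<'E'
from h import *
cv2.imwrite("pics/s6.png",cv2.resize(get_image("scene")[190:310,240:360,::-1],(600,600)))
x=np.load("x.npy");c=calibration("scene")
for w in(.6,.7,.8,.9,1.0):print(w,((proj(c,roller(x,[ball(60,w),ball(120,w),ball(300,w),ball(180,w)]))+[1,-.2]-[240,190]+.5)*5-.5).round(0).tolist())
E
```

```text
clock: 7.18
tcp_pos: [0.4934, 0.0305, 0.2467]
orientation: [-0.0, 0.031, 1.0, 0.0]
force: [-0.4, -2.5, 0.2]
opening: 0.0008
t 7.18 tip own mm [-39.9 -37.2 166.7] yaw err deg 0.01 F [-0.4 -2.5  0.2]
-40,-1,165 -> cm [0.01 3.62 0.17]
clock: 8.1
tcp_pos: [0.4954, 0.063, 0.2455]
orientation: [-0.0, 0.031, 1.0, 0.0]
force: [-0.0, 0.5, -0.0]
opening: 0.0004
t 8.1 tip own mm [-39.9  -4.6 165.5] yaw err deg 0.01 F [-0.   0.5 -0. ]
-40,5,164 -> cm [0.01 0.96 0.15]
0.6 [[237.0, 264.0], [185.0, 281.0], [319.0, 578.0], [199.0, 431.0]]
0.7 [[230.0, 257.0], [183.0, 292.0], [321.0, 568.0], [203.0, 447.0]]
0.8 [[223.0, 252.0], [182.0, 303.0], [323.0, 557.0], [208.0, 463.0]]
0.9 [[217.0, 250.0], [182.0, 316.0], [325.0, 544.0], [213.0, 479.0]]
1.0 [[211.0, 248.0], [182.0, 330.0], [325.0, 530.0], [219.0, 494.0]]
```

View pics/s6.png

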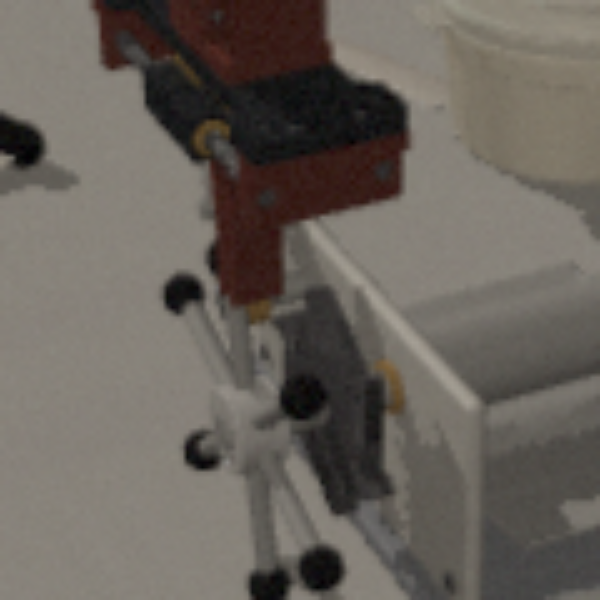

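Balls at (183,293), (321,568) and (205,449) match w ≈ 0.71. About 11 mm more puts it near 0.86.

```bash
python3 -m creep '[[0,0.3,0,0,0],[0,0.6,0.1,0,0],[0,0.9,0.2,0,0],[0,1.1,0.25,0,0],[0,1.1,0.25,0,0],[0,1.1,0.25,0,0],[0,1.1,0.25,0,0]]';python3 to.py; python3 -m creep '[[0,-0.5,0,0,0],[0,-1,0,0,0],[0,-1,-2,0,0],[0,-1,-5,0,0],[0,-1,-7.2,0,0],[0,-1,-7.2,0,0],[0,-1,-7.2,0,0]]';python3 to.py 0,200,236 0,192,162
python3 - <<'E'
from h import *
cv2.imwrite("pics/s7.png",cv2.resize(get_image("scene")[190:310,240:360,::-1],(600,600)))
E
```

```text
clock: 8.73
tcp_pos: [0.4961, 0.0739, 0.2431]
orientation: [-0.0, 0.031, 1.0, 0.0]
force: [0.4, -0.1, 0.3]
opening: 0.0006
t 8.73 tip own mm [-39.8   6.3 163.1] yaw err deg 0.0 F [ 0.4 -0.1  0.3]
clock: 9.32
tcp_pos: [0.496, 0.0633, 0.3162]
orientation: [0.001, 0.031, 1.0, 0.001]
force: [-0.8, 1.2, -1.1]
opening: 0.0002
t 9.32 tip own mm [-39.   -4.2 236.2] yaw err deg -0.05 F [-0.8  1.2 -1.1]
0,200,236 -> cm [-3.89 20.42  0.05]
0,192,162 -> cm [-3.87 19.61  7.45]
```

View pics/s7.png

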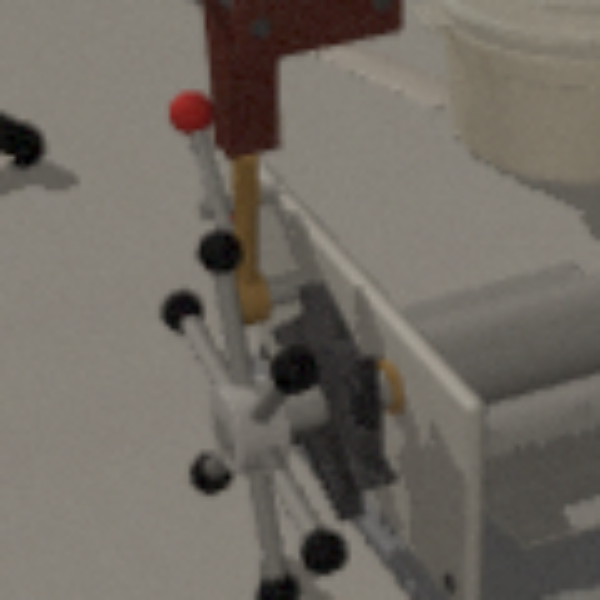

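The spoke balls (219,250), (182,310) and (324,551) give w ≈ 0.855, and the pawl is still back. Next I go to the knob's left side.

```bash
python3 -m creep '[[-1,3.5,0,0,0],[-2,7,0,0,0],[-3,10.5,0,0,0],[-3.8,14,0,0,0],[-3.8,17.5,0,0,0],[-3.8,20,0,0,0],[-3.8,21.1,0,0,0],[-3.8,21.1,0,0,0],[-3.8,21.1,0,0,0]]'; python3 to.py 0,205,161; python3 -m creep '[[0,0,2,0,0],[0,0,4,0,0],[0,0,6,0,0],[0,0,7.5,0,0],[0,0,7.5,0,0],[0,0,7.5,0,0]]';python3 to.py 0,185,161;  python3 - <<'E'
from h import *
cv2.imwrite("pics/s8.png",cv2.resize(get_image("scene")[170:290,220:340,::-1],(600,600)))
E
```

```text
clock: 10.12
tcp_pos: [0.5464, 0.2706, 0.314]
orientation: [-0.001, 0.031, 1.0, -0.001]
force: [0.4, -0.3, -0.1]
opening: 0.0004
t 10.12 tip own mm [ -2.  205.6 234. ] yaw err deg -0.03 F [ 0.4 -0.3 -0.1]
0,205,161 -> cm [-0.21 -0.04  7.3 ]
clock: 10.62
tcp_pos: [0.5467, 0.2693, 0.2399]
orientation: [-0.001, 0.033, 0.999, -0.001]
force: [0.3, 0.6, 0.7]
opening: 0.0007
t 10.62 tip own mm [ -1.6 204.3 159.9] yaw err deg -0.18 F [0.3 0.6 0.7]
0,185,161 -> cm [-0.16 -1.93 -0.11]
```

View pics/s8.png

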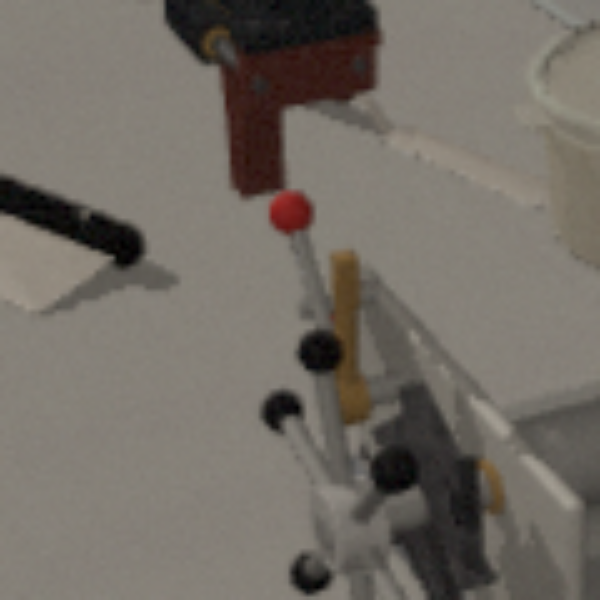

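```bash
python3 -m creep '[[-0.1,-0.8,0,0,0],[-0.1,-1.4,0,0,0],[-0.1,-1.8,0,0,0],[-0.1,-2.2,-0.2,0,0],[-0.1,-2.6,-0.5,0,0],[-0.1,-3.0,-0.8,0,0],[-0.1,-3.4,-1.1,0,0],[-0.1,-3.8,-1.3,0,0],[-0.1,-4.2,-1.5,0,0],[-0.1,-4.6,-1.7,0,0],[-0.1,-5.0,-1.85,0,0],[-0.1,-5.4,-2.0,0,0]]'; python3 to.py; python3 -m creep '[[0,-0.4,-0.1,0,0],[0,-0.8,-0.2,0,0],[0,-1.2,-0.25,0,0],[0,-1.6,-0.3,0,0],[0,-2.0,-0.3,0,0],[0,-2.4,-0.3,0,0],[0,-2.8,-0.3,0,0],[0,-3.2,-0.3,0,0],[0,-3.6,-0.3,0,0],[0,-3.6,-0.3,0,0],[0,-3.6,-0.3,0,0],[0,-3.6,-0.3,0,0]]';python3 to.py; python3 -m creep '[[0,0.5,0,0,0],[0,1.5,-1,0,0],[0,2.5,-3,0,0],[0,4,-6,0,0],[0,7,-8,0,0],[0,10,-8,0,0],[0,12,-8,0,0],[0,12,-8,0,0],[0,12,-8,0,0]]'; python3 to.py;  python3 - <<'E'
from h import *
s=get_image("scene")[:,:,::-1];t=get_image("top")[:,:,::-1]
cv2.imwrite("pics/s9.png",np.hstack([cv2.resize(s[190:310,240:340],(400,480),interpolation=2),cv2.resize(t[200:320,275:375],(400,480),interpolation=2)]))
x=np.load("x.npy");c=calibration("scene")
for w in(.7,.8,.9):print(w,((proj(c,roller(x,[ball(60,w),ball(120,w),ball(300,w)]))+[1,-.2]-[240,190]+.5)*4-.5).round(0).tolist())
for p in(0,.06,.13,.3):print(p,((proj(c,roller(x,pawlknob(p)))+[1,-.2]-[240,190]+.5)*4-.5).round(0).tolist())
E
```

```text
clock: 11.67
tcp_pos: [0.5444, 0.2183, 0.2609]
orientation: [0.001, 0.031, 1.0, 0.0]
force: [-0.6, 0.8, 0.3]
opening: 0.0004
t 11.67 tip own mm [ -0.4 153.5 180.9] yaw err deg 0.05 F [-0.6  0.8  0.3]
clock: 12.67
tcp_pos: [0.542, 0.1823, 0.2632]
orientation: [-0.0, 0.031, 1.0, 0.0]
force: [0.2, 0.0, 0.2]
opening: 0.0001
t 12.67 tip own mm [ -0.8 117.4 183.2] yaw err deg 0.01 F [0.2 0.  0.2]
clock: 13.42
tcp_pos: [0.5488, 0.3043, 0.3434]
orientation: [-0.0, 0.029, 1.0, 0.0]
force: [-0.0, -0.6, -0.1]
opening: 0.0005
t 13.42 tip own mm [ -1.6 239.6 263.4] yaw err deg 0.2 F [-0.  -0.6 -0.1]
0.7 [[184.0, 206.0], [147.0, 233.0], [257.0, 455.0]]
0.8 [[178.0, 202.0], [146.0, 243.0], [259.0, 446.0]]
0.9 [[173.0, 200.0], [146.0, 253.0], [260.0, 435.0]]
0 [[208.0, 121.0]]
0.06 [[204.0, 115.0]]
0.13 [[199.0, 108.0]]
0.3 [[188.0, 95.0]]
```

View pics/s9.png

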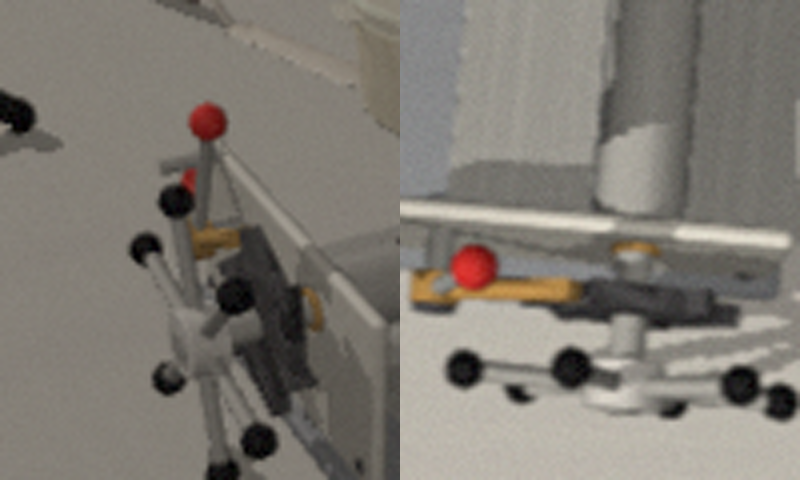

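The knob at (208,121) matches pawl = 0. The balls at (177,200), (146,249) and (260,441) match w ≈ 0.85. The robot is clear, so I'm handing in.

```bash
python3 -c "
from workcell import *
print(job_done())"
```

```text
the job is handed in; nothing more can be done
None
```

The dough roller is let back one notch, with the pawl down in the next notch. I handed the job in at about 13.5 s on the robot's clock; it reports no verdict.

- **What I did:** With the closed fingertips I pushed the red knob left until the pawl rested against its stop pin (about 0.98 rad in the picture). I then pushed the upper-right spoke ball left to about 0.855 rad and backed off. Last, I tipped the knob back to the right, where the pawl fell shut, and moved the arm clear.
- **Last check:** The knob's picture position matches pawl = 0 within a pixel. The spoke balls match a wheel value of about 0.85 rad, inside the 0.7–1.03 range where the pawl drops fully in.
- **Forces:** The tool force, read only between moves, was never more than about 2.5 N.
- **Not checked:** I did not look at the cup, cupcake and timer again at the end. The fingertips stayed at least 150 mm above the table, well above all three. No check failed or disagreed.

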